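Wipe the acrylic offcuts off the light box

ROBOT

A 7-joint arm with a two-finger parallel gripper is mounted at the origin on the work surface. World frame = base frame: x ahead of the robot, y to its left, z up, the work surface at z = 0. Lengths are in m, angles in rad, forces in N, time in s.
With the tool pointing down it reaches from about 0.35 to 0.9 m from the base axis. Payload 19.9 kg.
Tool frame: the origin (TCP) lies midway between the tips of the shut fingers; the grasp point (between the pads) lies 19 mm behind it; z points along the fingers, y is the line along which they close (so a half turn about z gives the same grasp; the last joint's range is limited). The gripper opens to 94 mm and grips with 3 to 60 N. Pads are 16 mm wide; open, the fingers measure 119 mm over their backs; the gripper's body (75 mm by 177 mm) begins 78 mm behind the grasp point.
Start: joints at [-0.042, 0.417, -0.01, 1.614, 0.005, 1.111, -0.053], TCP at [0.625, 0, 0.205] pointing down, gripper open.
Joint ranges: [-2.81, 2.81], [-0.39, 2.02], [-1.27, 1.25], [0.06, 2.57], [-1.19, 4.33], [0.19, 2], [-2.82, 2.82]. Speed limits (rad/s): [1.89, 1.89, 2.39, 2.39, 3.01, 3.01, 3.01].

INTERFACE

Orientations are given as a unit quaternion [x, y, z, w].
In Python, from plant import * gives the robot as it stands. The module is installed in compiled form; this text tells all that it offers.
- The arm moves only by the tool move_arm, never from a script. Its argument "increments" is a list of rows, each a list of 5 numbers: the shift along the world's x, y, z in m, then the turn about the world's z in rad, then the closure in counts, from 0 (fully open) to 255 (shut). In form: [[dx, dy, dz, twist, fingers], ...]. A call has exactly 10 rows; each row shifts and turns the commanded pose from where the row before left it; what a row does not reach is not made up. A row lasts 1/12 s, in which the tool goes at most 41.7 mm and 7.16 degrees, less where a joint would pass 70% of its speed; a pose out of reach is approached as far as the arm can. A call is refused whole if a number of a shift passes 0.0417 or a number of a turn 0.125, either way. A call with a gripper value outside its range is refused whole. The fingers move at their own pace and stop on an object; "newtons" is the grip in N (left out, the last holds). Time passes only in rows, so rows that do not move let the fingers close, or fill a call up. It gives the time, the measured TCP pose, the force, the opening and the grip force at its end, in the units of the state.
- get_obs(): the state, without advancing time (a new reading comes with each control period).
- snapshot(name): name is "scene" or "side" or "wrist"; returns a dict with "img" (420x560x3 uint8, red, green, blue), "z_map" (420x560 float32, m along the optical axis (not along the pixel's ray), 0 where there is no reading), "intrinsics" (3x3 intrinsics, pixels), "extrinsics" (4x4, takes a point from camera to world coordinates). Camera axes: x right, y up, looking along -z (the intrinsics and any distortion apply to the point x, -y, -z); pixel columns grow to the right and rows downward; lengths in m; the calibration is good to about 2 mm. A picture is of the moment at which its call begins.
- sign_off(): hands the job in; it is judged then, once.
Trained networks look in a picture, given as the dict that the camera call returned (one of the last four; its "shot" number tells which), for a name from the list of things; names that differ only in an ending like _2 or _b are one class to them, and where a whole thing is asked for, a point or a joint stands for the part that bears it (a point fixed in the world has none). Each returns a list of dicts, best first, with "conf" (0 to 1); they miss things now and then, are a little off and sometimes report something else, mostly with a low value. They report only what shows in the picture. A call takes as long as a camera call. They do not tell look-alikes from the thing itself.
- silhouettes(picture, name): "mask" (420x560 bool, what is visible of it) and "point" ([column, row] in pixels, amid what is visible of it).
The state is a dict: "time_s": time; "joint_positions": joint angles; "joint_vel": joint speeds; "joint_torque": joint torques, N m; "eef_pos": TCP position; "orientation": TCP orientation; "contact_force": force on the tool from outside, world axes, zero at the start; "wrist_torque": the same for the moment, N m; "gripper_width": finger opening in m; "grip_force": force on a finger pad.
Only numpy, scipy, OpenCV 4.12 (cv2) and the standard library are available. Lean on these libraries where they do the work, as an engineer would, in place of code of your own. Each camera call takes 0.05 s, during which the arm holds its last target. There are 200 camera calls.

TASK

Take the scraper block from its mat and wipe all five blue offcuts off the end of the light box into the red waste tray, moving them only with the scraper, never with the gripper. Leave the yellow bracket on the light box, the glue bottle and the green tray's bracket where they are, then stand the scraper back upright on its mat and let go.

Things in the scene. Friction and masses are not known exactly. Their poses are not given: they have to be found in the camera images.
- scraper_center (a point): Scraper block, free-standing on its foot: foot 110 mm long (its x) by 22 mm thick (its y) by 22 mm high, black rubber sole under aluminium; above it an upright orange grip 60 mm long (x), 20 mm thick (y), running from 22 mm to 70 mm above the sole. Whole block 70 mm high, about 0.2 kg. This point is its centre, 35 mm above the sole; z up. Pinch the grip across its 20 mm thickness (y). Either long side of the foot can push; the two are alike.
- mat: Scraper's parking mat: flat black rubber, 150 (x) by 80 (y) by 4 mm, fixed to the bench. Origin at the centre of its underside, on the bench top; its top is 4 mm up. It lies to the left or to the right of the light box.
- lightbox: Light box, fixed: black casing with a flat white top, 240 mm (its x) by 280 mm (its y) by 60 mm high. Origin at the centre of its underside on the bench, so the working top is 60 mm above it. No rims: its two ends at y = +140 and -140 mm are open, with one tray standing against each.
- waste_tray: Red open waste tray, fixed, 240 mm (x) by 100 mm (y), 52 mm high, walls and floor about 4 mm; its long side stands 1 mm from one end (+y or -y) of the light box, rim 8 mm below the box's top. Origin at the centre of its underside, axes parallel to the light box's; centre 191 mm from the light box's centre along y.
- parts_tray: Green tray of the same size for finished parts, fixed, at the other end of the light box; a yellow bracket lies in it. Origin at the centre of its underside.
- bracket: Freshly glued yellow L bracket, loose, standing on the light box near its +x (far) edge: foot 36 mm (x) by 60 mm (y), 45 mm high, 60 g. Origin at the centre of its underside, axes about parallel to the light box's.
- done_part: Finished yellow L bracket of the same size in the green tray. Origin at the centre of its underside.
- glue: Loose amber glue bottle with red cap, diameter 48 mm, 120 mm high, standing on the bench on the side where the mat is not. Origin at the centre of its base.
- chip1: Blue acrylic offcut lying flat on the light box, 36 x 24 x 10 mm, 12 g, at any yaw. Origin at the centre of its underside.
- chip2: Blue acrylic offcut lying flat on the light box, 28 x 28 x 11 mm, 12 g, at any yaw. Origin at the centre of its underside.
- chip3: Blue acrylic offcut lying flat on the light box, 36 x 24 x 10 mm, 12 g, at any yaw. Origin at the centre of its underside.
- chip4: Blue acrylic offcut lying flat on the light box, 28 x 28 x 11 mm, 12 g, at any yaw. Origin at the centre of its underside.
- chip5: Blue acrylic offcut lying flat on the light box, 36 x 24 x 10 mm, 12 g, at any yaw. Origin at the centre of its underside.
Mind the look-alikes: they are no part of the job. What is shaped like the chip4 but brown or turquoise is not meant.

How it is judged:
By the outcome, as a careful person would: the job done as asked, in the order asked, and still so for the second after the job is handed in, with the robot touching nothing.
It also fails if it takes over 58 s, if anything falls off the work surface, if the arm or the gripper's body presses on something with over 40 N, if the wrist force passes 120 N, or if a joint passes its speed limit or range.

## Working session

There is one attempt and no reset: what is moved stays moved. The work goes in short steps, Python scripts to look and compute and a tool call to move; the robot and the scene stay as the last step left them, time stands still between calls to the robot, and variables do not carry over. Pictures are saved under pics/ and viewed, at most 10 in all, crops included, and the job is handed in when it is done.

Besides the shell and the picture viewer there is one more tool, called after "Request:" as a command line: name --pt "numbers of a row" for each row, then --argument value for the rest. move_arm: Moves the arm, as the interface text tells. Its arguments: {"type":"object","properties":{"increments":{"type":"array"},"newtons":{"type":"number"}},"required":["increments"]}

```bash
mkdir -p pics; cat > h.py <<'E'
from plant import *
import numpy as np, cv2
def world(p):
    K=p["intrinsics"];z=p["z_map"];v,u=np.mgrid[0:z.shape[0],0:z.shape[1]]
    c=np.stack([(u-K[0,2])/K[0,0]*z,-(v-K[1,2])/K[1,1]*z,-z,np.ones_like(z)],-1)
    return (c@p["extrinsics"].T)[...,:3]
def save(p,n): cv2.imwrite("pics/"+n+".png",p["img"][...,::-1])
E
python3 - <<'E'
from h import *
np.set_printoptions(precision=3,suppress=True)
ps=[snapshot(n) for n in("scene","side")]
cv2.imwrite("pics/a.png",cv2.resize(np.hstack([p["img"] for p in ps])[...,::-1],(800,300)))
save(ps[0],"scene0")
for p in ps:
    W=world(p);print(p["extrinsics"])
    for n in["scraper_center","mat","lightbox","waste_tray","parts_tray","bracket","glue","chip1","chip2"]:
        for d in silhouettes(p,n):
            m=d["mask"]&(p["z_map"]>0)
            if m.sum()<5: continue
            q=W[m]; top=q[q[:,2]>np.percentile(q[:,2],95)-.004]
            r=cv2.minAreaRect((top[:,:2]*1000).astype(np.float32))
            print(n,round(d["conf"],2),np.round(d["point"]),"zmax",np.percentile(q[:,2],95).round(3),"rect",np.round(r[0]),np.round(r[1]),round(r[2]),p["img"][m].mean(0).round())
E
```

```text
[[-0.589 -0.652  0.477  1.001]
 [ 0.808 -0.477  0.346  0.324]
 [ 0.002  0.59   0.808  0.884]
 [ 0.     0.     0.     1.   ]]
scraper_center 0.96 [179. 155.] zmax 0.075 rect [ 474. -384.] [61. 21.] 3 [108.  80.  60.]
mat 0.98 [183. 172.] zmax 0.007 rect [ 468. -376.] [151.  79.] 9 [24. 25. 25.]
waste_tray 0.72 [342. 300.] zmax 0.051 rect [570. 185.] [102. 243.] 87 [117.  30.  27.]
parts_tray 0.74 [195. 215.] zmax 0.054 rect [ 614. -166.] [359. 185.] 47 [22. 64. 33.]
bracket 0.74 [254. 275.] zmax 0.105 rect [671.  11.] [57.  7.] 87 [137. 128.  44.]
glue 0.66 [451. 296.] zmax 0.119 rect [444. 371.] [21. 19.] 6 [80. 50. 37.]
glue 0.44 [252. 275.] zmax 0.105 rect [671.  11.] [57.  7.] 87 [135. 127.  44.]
chip1 0.64 [180. 160.] zmax 0.075 rect [ 474. -384.] [61. 21.] 3 [111.  81.  59.]
chip1 0.58 [290. 226.] zmax 0.073 rect [507.  -8.] [26. 27.] 20 [ 33.  66. 133.]
chip1 0.57 [267. 206.] zmax 0.073 rect [527. -42.] [118.  18.] 44 [ 27.  58. 122.]
chip1 0.57 [254. 228.] zmax 0.073 rect [565. -61.] [30. 28.] 8 [ 51.  78. 136.]
chip1 0.55 [166. 270.] zmax 0.013 rect [ 731. -178.] [29. 27.] 58
[... 2704 characters left out ...]
31.] zmax 0.07 rect [486. -71.] [25. 36.] 44 [ 61.  87. 142.]
chip2 0.71 [227. 251.] zmax 0.011 rect [370. -10.] [30. 28.] 74 [99. 69. 50.]
chip2 0.65 [287. 195.] zmax 0.07 rect [571.  35.] [39. 24.] 50 [ 70.  94. 148.]
chip2 0.63 [311. 217.] zmax 0.071 rect [565. -63.] [29. 30.] 85 [ 54.  80. 136.]
chip2 0.59 [262. 199.] zmax 0.07 rect [510.  69.] [23. 32.] 74 [ 49.  77. 136.]
chip2 0.52 [236. 280.] zmax 0.011 rect [ 356. -106.] [28. 27.] 5 [97. 68. 49.]
chip2 0.49 [393. 248.] zmax 0.011 rect [ 706. -202.] [96. 32.] 41 [47. 93. 88.]
chip2 0.48 [277. 215.] zmax 0.071 rect [506. -10.] [30. 28.] 13 [ 57.  82. 136.]
chip2 0.46 [280. 231.] zmax 0.07 rect [486. -71.] [25. 36.] 44 [ 61.  87. 142.]
```

View pics/scene0.png

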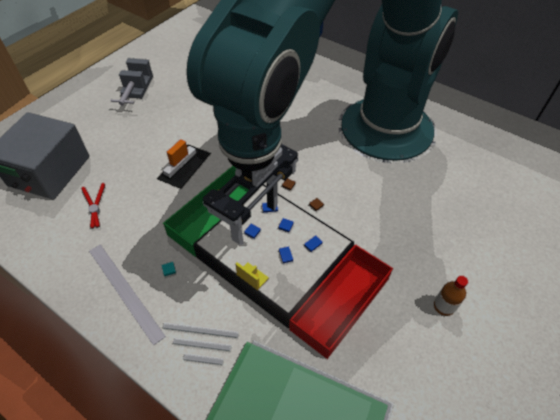

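The five blue chips on the light box are at about (268,207), (253,231), (286,225), (286,254) and (314,244). The brown pieces at (289,183) and (317,203) and the turquoise one at (168,269) are off the box, so they aren't part of the job. The scraper is at (179,155) on the mat, and the red tray is at the +y end. I'll move over the scraper first.

Request:
move_arm --pt "-0.014 -0.035 0 0.01 0" --pt "-0.014 -0.035 0 0.01 0" --pt "-0.014 -0.035 0 0.01 0" --pt "-0.014 -0.035 0 0.01 0" --pt "-0.014 -0.035 0 0.01 0" --pt "-0.014 -0.035 -0.005 0 0" --pt "-0.014 -0.035 -0.01 0 0" --pt "-0.014 -0.035 -0.01 0 0" --pt "-0.014 -0.035 -0.01 0 0" --pt "-0.014 -0.035 -0.01 0 0" --newtons 40

```text
time_s: 1.83
eef_pos: [0.4841, -0.3516, 0.1602]
orientation: [0.689, 0.725, 0.0, 0.0]
contact_force: [0.6, 0.6, -0.7]
gripper_width: 0.0939
grip_force: 0.0
```

```bash
cat > look.py <<'E'
from h import *
from scipy.spatial.transform import Rotation as R
import sys
o=get_obs();M=R.from_quat(o["orientation"]).as_matrix()
print(o["time_s"],np.round(o["eef_pos"],4),"yaxis",np.round(M[:,1],3),"z",np.round(M[:,2],3),o["contact_force"],o["gripper_width"],o["grip_force"])
B=lambda q:np.stack([(q[:,0]*1e3-559)*.998-(q[:,1]*1e3+6)*.06,(q[:,0]*1e3-559)*.06+(q[:,1]*1e3+6)*.998],-1)
for n in sys.argv[2:]:
    p=snapshot(n);save(p,sys.argv[1]+n);W=world(p)
    def rects(m,l,amin):
        k,lab,st,_=cv2.connectedComponentsWithStats(m.astype(np.uint8))
        for i in range(1,k):
            if st[i,4]<amin: continue
            q=W[lab==i];q=q[q[:,2]>np.percentile(q[:,2],90)-.005]
            r=cv2.minAreaRect((q[:,:2]*1000).astype(np.float32));uv=B(np.array([[r[0][0]/1e3,r[0][1]/1e3]]))[0]
            print(n,l,st[i,4],"xy",np.round(r[0]),np.round(r[1]),round(r[2],1),"z",np.percentile(q[:,2],90).round(3),"uv",uv.round())
    a=p["img"].astype(int);r,g,b=a[...,0],a[...,1],a[...,2];ok=p["z_map"]>0
    rects(ok&(b>g*1.35)&(b>r*1.8)&(b>50),"blue",15)
    rects(ok&(r>g*1.5)&(g>b*1.4)&(r>110),"orange",80)
    rects(ok&(r>b*1.8)&(g>b*1.6)&(r>90)&(g>r*.75),"yellow",30)
E
python3 look.py b scene side wrist
```

```text
1.8333 [ 0.4841 -0.3516  0.1602] yaxis [0.999 0.05  0.   ] z [ 0. -0. -1.] [ 0.6168794   0.63367949 -0.69491177] 0.09387809698058583 0.0
scene blue 314 xy [-173. -391.] [62.  4.] 11.4 z 0.194 uv [-708. -428.]
scene blue 22 xy [-114. -487.] [6. 2.] 66.2 z 0.163 uv [-642. -521.]
scene blue 20 xy [-116. -488.] [3. 0.] 36.4 z 0.079 uv [-644. -521.]
scene blue 127 xy [487. -70.] [23. 33.] 44.0 z 0.072 uv [-68. -69.]
scene blue 126 xy [509.  -8.] [27. 27.] 14.4 z 0.072 uv [-50.  -5.]
scene blue 134 xy [566. -59.] [28. 25.] 87.0 z 0.073 uv [ 11. -52.]
scene blue 153 xy [514.  71.] [23. 35.] 79.9 z 0.072 uv [-50.  74.]
scene blue 152 xy [574.  37.] [36. 21.] 52.5 z 0.071 uv [12. 44.]
scene orange 105 xy [ 476. -384.] [21. 55.] 90.0 z 0.075 uv [ -60. -382.]
scene orange 631 xy [1204. -668.] [243.  60.] 81.0 z -0.744 uv [ 683. -622.]
scene yellow 66 xy [ 511. -187.] [62.  6.] 83.8 z 0.05 uv [ -37. -183.]
scene yellow 166 xy [ 542. -172.] [61. 17.] 47.5 z 0.05 uv [  -7. -167.]
scene yellow 292 xy [671.  10.] [59.  6.] 87.3 z 0.106 uv [111.  22.]
side blue 12968 xy [978. 832.] [2655.  402.] 68.2
[... 227 characters left out ...]
.]
side blue 83 xy [512.  67.] [22. 34.] 77.8 z 0.07 uv [-52.  70.]
side blue 91 xy [506. -11.] [27. 27.] 15.0 z 0.071 uv [-53.  -8.]
side blue 95 xy [564. -63.] [27. 27.] 89.4 z 0.071 uv [  8. -57.]
side blue 114 xy [486. -72.] [25. 34.] 42.4 z 0.07 uv [-69. -70.]
side orange 753 xy [ 472. -386.] [59. 20.] 2.3 z 0.074 uv [ -64. -385.]
side yellow 386 xy [670.   6.] [58.  8.] 83.8 z 0.105 uv [110.  19.]
side yellow 420 xy [ 508. -199.] [85. 12.] 77.5 z 0.049 uv [ -39. -196.]
wrist orange 1356 xy [ 475. -383.] [58. 19.] 3.3 z 0.075 uv [ -61. -381.]
wrist yellow 2252 xy [ 512. -195.] [40.  6.] 84.3 z 0.05 uv [ -36. -191.]
wrist yellow 318 xy [ 529. -326.] [ 3. 12.] 3.2 z 0.278 uv [ -11. -322.]
```

Request:
move_arm --pt "-0.001 -0.0033 -0.003 0.12 0" --pt "-0.001 -0.0033 -0.003 0.12 0" --pt "-0.001 -0.0033 -0.003 0.12 0" --pt "-0.001 -0.0033 -0.003 0.12 0" --pt "-0.001 -0.0033 -0.003 0.12 0" --pt "-0.001 -0.0033 -0.003 0.12 0" --pt "-0.001 -0.0033 -0.003 0.12 0" --pt "-0.001 -0.0033 -0.003 0.12 0" --pt "-0.001 -0.0033 -0.003 0.12 0" --pt "-0.001 -0.0033 -0.003 0.12 0"

```text
time_s: 2.82
eef_pos: [0.4759, -0.3821, 0.1307]
orientation: [0.156, 0.988, 0.0, 0.0]
contact_force: [-0.3, -1.1, 0.4]
gripper_width: 0.0936
grip_force: 0.0
```

Request:
move_arm --pt "0 0 0 0.12 0" --pt "0 0 -0.005 0.12 0" --pt "0 0 -0.005 0.12 0" --pt "0 0 -0.01 0.01 0" --pt "0 0 -0.01 0 0" --pt "0 0 0 0 0" --pt "0 0 0 0 0" --pt "0 0 0 0 0" --pt "0 0 0 0 0" --pt "0 0 0 0 0"

```text
time_s: 3.65
eef_pos: [0.4752, -0.3831, 0.1009]
orientation: [-0.024, 1.0, -0.0, 0.0]
contact_force: [0.4, 1.0, 0.6]
gripper_width: 0.0939
grip_force: 0.0
```

```bash
python3 look.py c wrist side
```

```text
3.65 [ 0.4752 -0.3831  0.1009] yaxis [-0.049  0.999 -0.001] z [ 0.001 -0.001 -1.   ] [0.35218039 0.98996513 0.56727426] 0.09386181968973846 0.0
wrist orange 1653 xy [ 467. -384.] [45. 19.] 3.2 z 0.075 uv [ -69. -383.]
wrist yellow 347 xy [ 509. -195.] [37.  1.] 84.3 z 0.03 uv [ -38. -192.]
wrist yellow 161 xy [ 448. -335.] [10.  3.] 1.3 z 0.22 uv [ -91. -335.]
side blue 26954 xy [1047.  -77.] [1278.  407.] 52.1 z 0.471 uv [491. -41.]
side blue 7108 xy [894. 854.] [2696.  271.] 67.3 z 0.507 uv [283. 878.]
side blue 38 xy [560. 756.] [15.  7.] 14.5 z 0.134 uv [-45. 760.]
side blue 68 xy [573.  35.] [37. 21.] 45.5 z 0.07 uv [12. 42.]
side blue 82 xy [511.  68.] [24. 34.] 76.5 z 0.07 uv [-52.  71.]
side blue 90 xy [506. -11.] [27. 27.] 14.0 z 0.071 uv [-53.  -8.]
side blue 95 xy [564. -63.] [26. 27.] 0.6 z 0.071 uv [  9. -57.]
side blue 111 xy [485. -72.] [25. 33.] 44.4 z 0.07 uv [-70. -70.]
side orange 676 xy [ 471. -386.] [57. 20.] 3.4 z 0.074 uv [ -65. -385.]
side yellow 388 xy [669.   6.] [57.  9.] 86.3 z 0.104 uv [109.  18.]
side yellow 411 xy [ 511. -183.] [69.  8.] 83.9 z 0.049 uv [ -37. -180.]
```

View pics/cwrist.png

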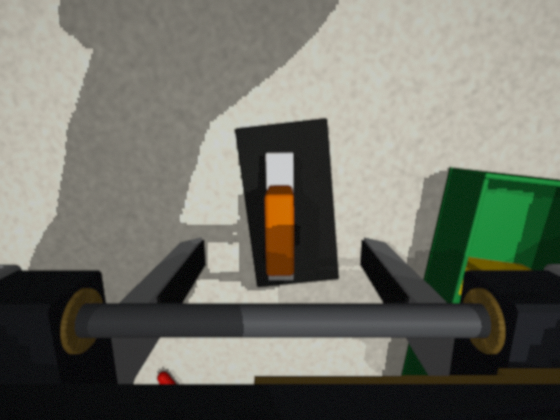

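The wrist view shows the orange grip at (280,232), centred between the fingers at (190,270) and (375,270). I'll go down and close on it.

Request:
move_arm --pt "-0.001 -0.001 -0.014 0 0" --pt "0 0 -0.014 0 0" --pt "0 0 -0.014 0 0" --pt "0 0 -0.014 0 0" --pt "0 0 -0.014 0 0" --pt "0 0 0 0 0" --pt "0 0 0 0 150" --pt "0 0 0 0 255" --pt "0 0 0 0 255" --pt "0 0 0 0 255" --newtons 40

```text
time_s: 4.58
eef_pos: [0.4744, -0.3843, 0.0313]
orientation: [-0.025, 1.0, -0.0, 0.001]
contact_force: [0.6, 0.1, 0.4]
gripper_width: 0.0706
grip_force: 0.0
```

Request:
move_arm --pt "0 0 0 0 255" --pt "0 0 0 0 255" --pt "0 0 0 0 255" --pt "0 0 0 0 255" --pt "0 0 0 0 255" --pt "0 0 0 0 255" --pt "0 0 0 0 255" --pt "0 0 0.005 0 255" --pt "0 0 0.01 0 255" --pt "0 0 0.01 0 255"

```text
time_s: 5.42
eef_pos: [0.4739, -0.3839, 0.0562]
orientation: [-0.025, 1.0, 0.0, -0.0]
contact_force: [0.3, 0.0, -1.9]
gripper_width: 0.0197
grip_force: 40.0
```

Request:
move_arm --pt "0 0 0.035 -0.01 255" --pt "0 0.01 0.035 -0.01 255" --pt "0 0.03 0.02 -0.01 255" --pt "0 0.035 0 -0.01 255" --pt "0.001 0.035 0 -0.01 255" --pt "0.001 0.035 0 -0.01 255" --pt "0.001 0.035 0 -0.01 255" --pt "0 0.035 0 -0.02 255" --pt "0 0.035 0 -0.02 255" --pt "0 0.017 0 0 255"

```text
time_s: 6.25
eef_pos: [0.4771, -0.1129, 0.1467]
orientation: [0.029, 1.0, 0.0, 0.001]
contact_force: [1.0, 0.9, -2.0]
gripper_width: 0.0196
grip_force: 40.0
```

```bash
python3 look.py d side | grep -v "blue [0-9]\{4,\}"
```

```text
6.25 [ 0.4771 -0.1129  0.1467] yaxis [0.059 0.998 0.   ] z [ 0.001  0.    -1.   ] [ 1.03136736  0.88716149 -2.00832788] 0.019587860198661277 39.990209341049194
side blue 38 xy [559. 756.] [11. 11.] 75.1 z 0.137 uv [-46. 761.]
side blue 84 xy [511.  68.] [26. 36.] 82.6 z 0.07 uv [-53.  71.]
side blue 20 xy [501.  -5.] [18. 12.] 16.0 z 0.071 uv [-58.  -2.]
side blue 36 xy [ 522. -127.] [ 3. 19.] 86.7 z 0.121 uv [ -30. -123.]
side blue 104 xy [ 450. -123.] [ 2. 30.] 86.4 z 0.12 uv [-102. -123.]
side orange 239 xy [ 456. -115.] [22. 18.] 1.7 z 0.188 uv [ -96. -114.]
side yellow 309 xy [ 587. -100.] [264.  37.] 52.3 z 0.104 uv [ 33. -92.]
side yellow 394 xy [ 511. -187.] [61.  8.] 82.2 z 0.049 uv [ -37. -184.]
```

View pics/dside.png

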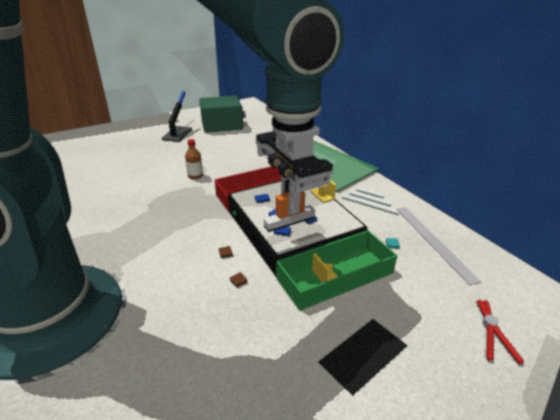

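The scraper is held level at about (290,210), over the box's near end. I'll lower it and make stroke 1 over the near lane with three chips.

Request:
move_arm --pt "0 -0.003 -0.015 0 255" --pt "0 0 -0.015 0 255" --pt "0 0 -0.015 0 255" --pt "0 0 -0.008 0 255" --pt "0 0 -0.0045 0 255" --pt "0 0 0 0 255" --pt "0 0 0 0 255" --pt "0.0005 0.008 0 0 255" --pt "0.0007 0.012 0 0 255" --pt "0.0007 0.012 0 0 255"

```text
time_s: 7.13
eef_pos: [0.4791, -0.0874, 0.0884]
orientation: [0.031, 1.0, -0.0, 0.0]
contact_force: [1.1, 1.0, -2.4]
gripper_width: 0.0198
grip_force: 40.0
```

Request:
move_arm --pt "0.0009 0.015 0 0 255" --pt "0.0009 0.015 0 0 255" --pt "0.0009 0.015 0 0 255" --pt "0.0009 0.015 0 0 255" --pt "0.0009 0.015 0 0 255" --pt "0.0009 0.015 0 0 255" --pt "0.0009 0.015 0 0 255" --pt "0.0009 0.015 0 0 255" --pt "0.0009 0.015 0 0 255" --pt "0.0009 0.015 0 0 255"

```text
time_s: 7.97
eef_pos: [0.4879, 0.0633, 0.0884]
orientation: [0.03, 1.0, -0.0, 0.0]
contact_force: [0.3, -0.2, -2.3]
gripper_width: 0.0198
grip_force: 40.0
```

Request:
move_arm --pt "0.0009 0.015 0 0 255" --pt "0.0009 0.015 0 0 255" --pt "0.0009 0.015 0 0 255" --pt "0.0009 0.015 0 0 255" --pt "0.0009 0.015 0 0 255" --pt "0.0009 0.015 0 0 255" --pt "0 0 0 0 255" --pt "0 0 0 0 255" --pt "0 0 0.03 0 255" --pt "0 0 0.03 0 255"

```text
time_s: 8.8
eef_pos: [0.4921, 0.1512, 0.1478]
orientation: [0.031, 1.0, -0.0, -0.002]
contact_force: [0.5, -0.8, -1.7]
gripper_width: 0.02
grip_force: 40.0
```

```bash
python3 look.py e side scene | grep -v "blue [0-9]\{4,\}"
```

```text
8.8 [0.4921 0.1512 0.1478] yaxis [ 0.061  0.998 -0.001] z [-0.003 -0.001 -1.   ] [ 0.45976319 -0.78677747 -1.68838153] 0.020003455607186933 39.998926520347595
side blue 37 xy [561. 755.] [15. 11.] 12.7 z 0.135 uv [-44. 760.]
side blue 71 xy [570.  33.] [36. 20.] 57.0 z 0.07 uv [ 9. 39.]
side blue 100 xy [564. -63.] [27. 28.] 5.2 z 0.07 uv [  8. -56.]
side orange 144 xy [471. 148.] [16. 20.] 88.7 z 0.189 uv [-97. 148.]
side yellow 388 xy [670.   5.] [59.  8.] 88.7 z 0.104 uv [110.  18.]
side yellow 398 xy [ 511. -188.] [60.  8.] 83.7 z 0.049 uv [ -37. -185.]
scene blue 17 xy [ -94. -570.] [ 5. 23.] 17.4 z 0.166 uv [-618. -602.]
scene blue 365 xy [-171. -392.] [67.  6.] 14.7 z 0.198 uv [-705. -429.]
scene blue 20 xy [-112. -486.] [7. 0.] 36.1 z 0.155 uv [-641. -519.]
scene blue 22 xy [-117. -491.] [12.  3.] 71.3 z 0.082 uv [-645. -525.]
scene blue 21 xy [ -93. -575.] [5. 3.] 37.0 z 0.042 uv [-616. -607.]
scene blue 135 xy [567. -59.] [27. 27.] 87.2 z 0.073 uv [ 11. -53.]
scene blue 154 xy [574.  38.] [35. 22.] 50.9 z 0.072 uv [12. 44.]
scene blue 428 xy [532. 153.] [30. 14.] 13.5 z 0.033 uv [-36. 157.]
scene orange 1126 xy [1194. -670.] [218. 131.] 58.3 z -0.744 uv [ 674. -625.]
scene yellow 66 xy [ 512. -187.] [58.  7.] 83.6 z 0.051 uv [ -36. -184.]
scene yellow 165 xy [ 545. -174.] [63. 15.] 39.2 z 0.037 uv [  -4. -168.]
scene yellow 310 xy [671.   9.] [60.  8.] 85.3 z 0.106 uv [111.  21.]
```

Request:
move_arm --pt "0.006 -0.02 0 0 255" --pt "0.007 -0.032 0 0 255" --pt "0.007 -0.032 0 0 255" --pt "0.007 -0.032 0 0 255" --pt "0.007 -0.032 0 0 255" --pt "0.007 -0.032 0 0 255" --pt "0.007 -0.032 0 0 255" --pt "0.007 -0.03 0 0 255" --pt "0.007 -0.02 0 0 255" --pt "0.004 0 0 0 255"

```text
time_s: 9.73
eef_pos: [0.5589, -0.1157, 0.1474]
orientation: [0.034, 0.999, -0.001, -0.0]
contact_force: [0.8, -0.7, -2.2]
gripper_width: 0.0196
grip_force: 40.0
```

```bash
python3 look.py f scene | grep -v "blue [0-9]\{4,\}"
```

```text
9.7333 [ 0.5589 -0.1157  0.1474] yaxis [ 0.067  0.998 -0.002] z [-0.001 -0.002 -1.   ] [ 0.76277554 -0.67335419 -2.18470125] 0.019565468843415593 39.99841868877411
scene blue 374 xy [-170. -392.] [67.  5.] 13.5 z 0.197 uv [-705. -429.]
scene blue 135 xy [567. -60.] [28. 26.] 88.9 z 0.073 uv [ 11. -53.]
scene blue 153 xy [574.  38.] [34. 21.] 53.7 z 0.072 uv [12. 45.]
scene blue 427 xy [532. 154.] [28. 16.] 6.2 z 0.032 uv [-36. 158.]
scene orange 1136 xy [1195. -667.] [219. 130.] 59.9 z -0.744 uv [ 674. -622.]
scene yellow 35 xy [ 568. -176.] [127.  21.] 42.9 z 0.115 uv [  20. -169.]
scene yellow 309 xy [671.  10.] [59.  7.] 87.6 z 0.106 uv [111.  22.]
```

View pics/fscene.png

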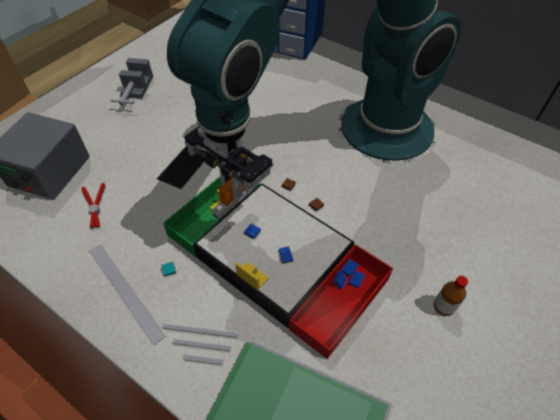

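Three chips are in the red tray around (350,275). Two remain on the box at (253,231) and (286,255), and the bracket at (252,275) hasn't moved. Now stroke 2.

Request:
move_arm --pt "0 0 -0.015 0 255" --pt "0 0 -0.015 0 255" --pt "0 0 -0.015 0 255" --pt "0 0 -0.009 0 255" --pt "0 0 -0.005 0 255" --pt "0 0 0 0 255" --pt "0 0 0 0 255" --pt "0.0005 0.008 0 0 255" --pt "0.0007 0.012 0 0 255" --pt "0.0007 0.012 0 0 255"

```text
time_s: 10.62
eef_pos: [0.5613, -0.0766, 0.0892]
orientation: [0.03, 1.0, 0.0, 0.0]
contact_force: [-0.1, 0.5, -2.1]
gripper_width: 0.0198
grip_force: 40.0
```

Request:
move_arm --pt "0.0009 0.015 0 0 255" --pt "0.0009 0.015 0 0 255" --pt "0.0009 0.015 0 0 255" --pt "0.0009 0.015 0 0 255" --pt "0.0009 0.015 0 0 255" --pt "0.0009 0.015 0 0 255" --pt "0.0009 0.015 0 0 255" --pt "0.0009 0.015 0 0 255" --pt "0.0009 0.015 0 0 255" --pt "0.0009 0.015 0 0 255"

```text
time_s: 11.45
eef_pos: [0.5699, 0.0744, 0.0892]
orientation: [0.03, 1.0, 0.0, 0.0]
contact_force: [-0.5, 0.4, -2.1]
gripper_width: 0.0196
grip_force: 40.0
```

Request:
move_arm --pt "0.0009 0.015 0 0 255" --pt "0.0009 0.015 0 0 255" --pt "0.0009 0.015 0 0 255" --pt "0.0009 0.015 0 0 255" --pt "0.0009 0.015 0 0 255" --pt "0.0009 0.015 0 0 255" --pt "0 0 0 0 255" --pt "0 0 0 0 255" --pt "0 0 0.03 0 255" --pt "0 0 0.03 0 255"

```text
time_s: 12.28
eef_pos: [0.5744, 0.1613, 0.1483]
orientation: [0.031, 1.0, -0.001, -0.002]
contact_force: [1.2, 0.5, -0.7]
gripper_width: 0.0196
grip_force: 40.0
```

```bash
python3 look.py g side scene | grep -v "blue [0-9]\{4,\}"
```

```text
12.2833 [0.5744 0.1613 0.1483] yaxis [ 0.061  0.998 -0.001] z [-0.003 -0.001 -1.   ] [ 1.1914675   0.48620612 -0.67307987] 0.019642562460583976 39.99879777431488
side blue 37 xy [560. 756.] [16.  5.] 23.9 z 0.136 uv [-44. 760.]
side orange 142 xy [554. 157.] [19. 16.] 19.7 z 0.19 uv [-15. 162.]
side yellow 385 xy [669.   7.] [59.  9.] 84.6 z 0.104 uv [109.  20.]
side yellow 383 xy [ 510. -187.] [59.  8.] 84.7 z 0.049 uv [ -38. -184.]
scene blue 100 xy [ -95. -564.] [ 9. 46.] 16.2 z 0.169 uv [-619. -596.]
scene blue 407 xy [-172. -392.] [73.  7.] 11.5 z 0.197 uv [-707. -429.]
scene blue 61 xy [-113. -499.] [ 9. 44.] 10.0 z 0.171 uv [-641. -532.]
scene blue 28 xy [ -82. -622.] [13. 60.] 11.4 z 0.089 uv [-602. -653.]
scene blue 16 xy [ -68. -668.] [11.  1.] 44.6 z 0.053 uv [-586. -698.]
scene blue 58 xy [-120. -467.] [ 7. 57.] 12.8 z 0.087 uv [-650. -501.]
scene blue 356 xy [556. 168.] [80. 22.] 20.3 z 0.13 uv [-13. 173.]
scene blue 104 xy [605. 155.] [59. 13.] 16.0 z 0.038 uv [ 36. 163.]
scene blue 139 xy [581. 200.] [25. 27.] 1.5 z 0.017 uv [ 10. 207.]
scene orange 1198 xy [1193. -670.] [225. 131.] 59.4 z -0.744 uv [ 672. -624.]
scene yellow 51 xy [ 512. -186.] [57.  5.] 83.9 z 0.05 uv [ -36. -183.]
scene yellow 119 xy [ 528. -189.] [ 5. 19.] 85.7 z 0.035 uv [ -20. -184.]
scene yellow 268 xy [671.  10.] [58.  7.] 87.1 z 0.106 uv [110.  23.]
```

View pics/gscene.png

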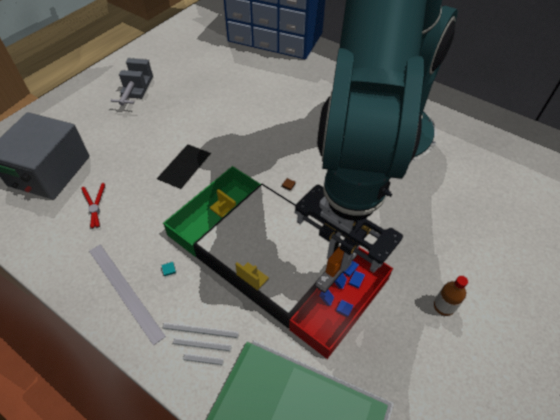

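All five offcuts are in the red tray, at about (350,268), (357,279), (340,281), (327,297) and (344,308). The box holds only the bracket, which is where it was. I'll carry the scraper back to the mat.

Request:
move_arm --pt "-0.004 -0.02 0.01 0 255" --pt "-0.006 -0.03 0.01 0 255" --pt "-0.006 -0.03 0 0 255" --pt "-0.006 -0.03 0 0 255" --pt "-0.006 -0.03 0 0 255" --pt "-0.006 -0.03 0 0.01 255" --pt "-0.006 -0.03 0 0.01 255" --pt "-0.006 -0.03 0 0.01 255" --pt "-0.006 -0.03 0 0.01 255" --pt "-0.006 -0.03 0 0.01 255"

```text
time_s: 13.22
eef_pos: [0.5166, -0.1299, 0.1686]
orientation: [0.006, 1.0, -0.0, -0.0]
contact_force: [1.1, -0.8, -2.0]
gripper_width: 0.0196
grip_force: 40.0
```

Request:
move_arm --pt "-0.006 -0.03 0 0.02 255" --pt "-0.006 -0.03 0 0.02 255" --pt "-0.006 -0.03 0 0.02 255" --pt "-0.006 -0.03 0 0.02 255" --pt "-0.006 -0.03 0 0.02 255" --pt "-0.006 -0.03 0 0.01 255" --pt "-0.006 -0.03 0 0 255" --pt "-0.004 -0.02 0 0 255" --pt "0 0 0 0 255" --pt "0 0 0 0 255"

```text
time_s: 14.05
eef_pos: [0.4705, -0.359, 0.1682]
orientation: [-0.048, 0.999, 0.0, -0.0]
contact_force: [0.6, -0.1, -1.3]
gripper_width: 0.0194
grip_force: 40.0
```

```bash
python3 look.py i side scene | grep -v "blue [0-9]\{4,\}"
```

```text
14.05 [ 0.4705 -0.359   0.1682] yaxis [-0.096  0.995  0.   ] z [-0.001  0.    -1.   ] [ 0.60775457 -0.05672806 -1.33267273] 0.019381370056263468 39.998871088027954
side blue 39 xy [558. 757.] [21. 11.] 23.8 z 0.135 uv [-47. 762.]
side orange 451 xy [ 450. -362.] [22. 19.] 0.9 z 0.21 uv [ -88. -362.]
side yellow 203 xy [ 557. -128.] [398.  21.] 52.0 z 0.299 uv [   5. -122.]
side yellow 411 xy [ 511. -187.] [61.  7.] 83.5 z 0.049 uv [ -37. -183.]
scene blue 310 xy [-175. -393.] [69.  4.] 15.7 z 0.195 uv [-709. -430.]
scene blue 18 xy [-115. -488.] [5. 0.] 36.2 z 0.153 uv [-644. -521.]
scene blue 17 xy [-115. -487.] [13.  0.] 36.0 z 0.074 uv [-643. -521.]
scene blue 423 xy [533. 153.] [29. 15.] 12.8 z 0.032 uv [-36. 157.]
scene blue 123 xy [587. 149.] [21. 11.] 12.1 z 0.038 uv [ 19. 156.]
scene blue 140 xy [581. 200.] [25. 26.] 8.4 z 0.017 uv [  9. 207.]
scene orange 607 xy [1203. -672.] [248.  59.] 80.7 z -0.744 uv [ 682. -626.]
scene yellow 64 xy [ 511. -188.] [61.  6.] 83.9 z 0.05 uv [ -37. -185.]
scene yellow 162 xy [ 542. -172.] [61. 17.] 47.5 z 0.05 uv [  -7. -167.]
scene yellow 291 xy [670.  10.] [59.  7.] 87.0 z 0.106 uv [110.  23.]
```

Request:
move_arm --pt "-0.001 -0.01 0 0 255" --pt "0 -0.01 -0.02 0 255" --pt "0 0 -0.03 0 255" --pt "0 0 -0.03 0 255" --pt "0 0 -0.025 0 255" --pt "0 0 -0.015 0 255" --pt "0 0 -0.01 0 255" --pt "0 0 -0.005 0 255" --pt "0 0 0 0 255" --pt "0 0 0 0 255"

```text
time_s: 14.98
eef_pos: [0.4711, -0.3783, 0.0347]
orientation: [-0.05, 0.999, -0.0, 0.0]
contact_force: [-0.2, -0.8, -2.2]
gripper_width: 0.02
grip_force: 40.0
```

Request:
move_arm --pt "0 0 -0.0015 0 255" --pt "0 0 -0.001 0 255" --pt "0 0 -0.001 0 255" --pt "0 0 0 0 255" --pt "0 0 0 0 255" --pt "0 0 0 0 255" --pt "0 0 0 0 255" --pt "0 0 0 0 255" --pt "0 0 0 0 255" --pt "0 0 0 0 255"

```text
time_s: 15.82
eef_pos: [0.4711, -0.3783, 0.0316]
orientation: [-0.05, 0.999, -0.001, 0.001]
contact_force: [-0.8, 1.6, 9.3]
gripper_width: 0.0196
grip_force: 40.0
```

Contact with the mat is at 9 N, so it's standing. I'll open and go straight up.

Request:
move_arm --pt "0 0 0.0003 0 255" --pt "0 0 0 0 200" --pt "0 0 0 0 160" --pt "0 0 0 0 100" --pt "0 0 0 0 50" --pt "0 0 0 0 0" --pt "0 0 0 0 0" --pt "0 0 0 0 0" --pt "0 0 0 0 0" --pt "0 0 0 0 0"

```text
time_s: 16.65
eef_pos: [0.4705, -0.378, 0.0307]
orientation: [-0.05, 0.999, 0.0, -0.0]
contact_force: [-0.1, 0.7, -1.0]
gripper_width: 0.0702
grip_force: 0.0
```

Request:
move_arm --pt "0 0 0.005 0 0" --pt "0 0 0.015 0 0" --pt "0 0 0.02 0 0" --pt "0 0 0.03 0 0" --pt "0 0 0.03 0 0" --pt "0 0 0.03 0 0" --pt "0 0.01 0.02 0 0" --pt "0 0.03 0 0 0" --pt "0 0.03 0 0 0" --pt "0 0 0 0 0"

```text
time_s: 17.48
eef_pos: [0.4715, -0.3028, 0.1817]
orientation: [-0.052, 0.999, 0.0, 0.001]
contact_force: [1.0, 0.4, -0.2]
gripper_width: 0.0938
grip_force: 0.0
```

```bash
python3 look.py j side scene | grep -v "blue [0-9]\{4,\}"; python3 -c "
import cv2,numpy as np
a=cv2.imread('pics/jside.png');b=cv2.imread('pics/jscene.png')
cv2.imwrite('pics/j.png',np.hstack([cv2.resize(a[140:400,160:420],(400,400)),cv2.resize(b[120:360,150:390],(400,400))]))"
```

```text
17.4833 [ 0.4715 -0.3028  0.1817] yaxis [-0.104  0.995  0.001] z [ 0.001  0.001 -1.   ] [ 1.0429304   0.42500703 -0.22245554] 0.09383225354567631 0.0
side blue 37 xy [558. 754.] [22. 12.] 70.2 z 0.134 uv [-46. 759.]
side orange 583 xy [ 468. -379.] [59. 20.] 6.7 z 0.074 uv [ -68. -378.]
side yellow 89 xy [ 433. -256.] [ 7. 11.] 50.1 z 0.285 uv [-111. -257.]
side yellow 412 xy [ 511. -187.] [61.  7.] 83.5 z 0.048 uv [ -37. -184.]
scene blue 307 xy [-170. -390.] [60.  5.] 12.1 z 0.196 uv [-704. -427.]
scene blue 21 xy [-113. -488.] [2. 3.] 36.3 z 0.164 uv [-641. -521.]
scene blue 422 xy [532. 153.] [28. 15.] 11.2 z 0.033 uv [-37. 157.]
scene blue 125 xy [587. 149.] [21. 12.] 8.4 z 0.038 uv [ 19. 156.]
scene blue 138 xy [581. 200.] [25. 27.] 7.6 z 0.016 uv [ 10. 207.]
scene orange 86 xy [ 465. -378.] [44. 18.] 5.2 z 0.076 uv [ -72. -377.]
scene orange 555 xy [1203. -668.] [241.  57.] 80.2 z -0.743 uv [ 682. -622.]
scene yellow 66 xy [ 511. -187.] [61.  7.] 84.2 z 0.05 uv [ -37. -183.]
scene yellow 163 xy [ 542. -172.] [63. 17.] 47.5 z 0.051 uv [  -7. -167.]
scene yellow 290 xy [671.  10.] [59.  6.] 86.5 z 0.106 uv [111.  22.]
```

View pics/j.png

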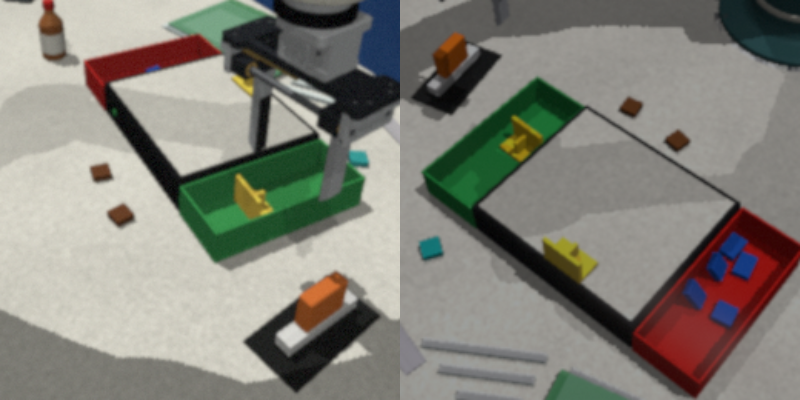

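The scraper stands upright on its mat (left half, about (320,310)). All five blue offcuts are in the red tray (right half, about (735,245), (745,265), (718,265), (695,293), (725,313)), and both brackets and the bottle are undisturbed. I'm handing in the job.

```bash
python3 -c "
from plant import *
print(sign_off())"
```

```text
the job is handed in; nothing more can be done
None
```

All five blue offcuts are in the red waste tray, moved only with the scraper; the brackets and glue bottle are untouched, the scraper is released upright on its mat, and I handed the job in at about 17.5 s.

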